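# Work a sample cassette into a spring-packed cassette row

### The arm

A 6-joint arm with a two-finger parallel gripper is mounted at the origin on the work surface; the furniture and walls round the work are solid. World frame = base frame: x ahead of the robot, y to its left, z up, the work surface at z = 0. Lengths are in m, angles in rad, forces in N, time in s.
With the tool pointing down it reaches from about 0.4 to 0.825 m from the base axis. Payload 7 kg.
Tool frame: the origin (TCP) lies midway between the tips of the shut fingers; the grasp point (between the pads) lies hold_point_z behind it (hold_point_z is the distance from the TCP to the grasp point, in m); z points along the fingers, y is the line along which they close (so a half turn about z gives the same grasp; the last joint's range is limited). The gripper opens to 88 mm and grips with 3 to 60 N. Pads are 19 mm wide; open, the fingers measure 130 mm over their backs; the gripper's body (78 mm by 193 mm) begins 47 mm behind the grasp point.
Start: joints at [-1.037, 0.359, 0.012, 0, -1.224, -0.288], TCP at [0.164, -0.655, 0.227] pointing down, gripper open.
Joint ranges: [-3.07, 3.07], [-1.43, 2.12], [-1.02, 1.25], [-3.03, 1.67], [-3.05, -0], [-3.03, 3.03]. Speed limits (rad/s): [2.39, 2.39, 3.01, 3.14, 3.14, 3.14].

### API

Orientations are given as [roll, pitch, yaw] about the fixed x, y, z axes, in that order (R = Rz(yaw) Ry(pitch) Rx(roll)).
In Python, from station import * gives the robot as it stands.
- The arm moves only by the tool apply_moves, never from a script. Its argument "steps" is a list of rows, each an object with "translation": the shift along the world's x, y, z scaled (see below), a list of three; "rotation": the turn, a rotation vector about the world's x, y, z scaled (see below), a list of three. A call has exactly 10 rows; each row is the pose to reach, as a shift and turn from the pose commanded when the call began; what a row does not reach only later rows make up. The controller multiplies each number of a shift by 250 mm and each number of a turn by 30 degrees. A row lasts 1/12 s, in which the tool goes at most 41.7 mm and 7.16 degrees, less where a joint would pass 70% of its speed; a pose out of reach is approached as far as the arm can. A call with a number of a shift or a turn outside -1 to 1 is refused whole. A call with a gripper value outside its range is refused whole. "jaw" is the closure, from -1 (fully open) to 1 (shut), so that 0 is half open, set as the call begins (left out, the last holds). The fingers move at their own pace and stop on an object; "newtons" is the grip in N (left out, the last holds). Time passes only in rows, so rows that repeat a pose let the fingers close, or fill a call up. It gives the time, the measured TCP pose, the force, the opening and the grip force at its end, in the units of the state.
- get_state(): the state, without advancing time (a new reading comes with each control period).
- grab_frame(name): name is "scene" or "top" or "wrist"; returns the picture (400x640x3 uint8, blue, green, red); there is no depth.
- camera_model(name): a dict with "fx", "fy", "cx", "cy" (pixels), "k1" (the pictures are not rectified: a ray, as slopes to the right and down, at radius r is drawn at 1 + k1 r^2 times it, then the intrinsics apply), "xyz" and "rotation" of the camera in the world. Camera axes: x right, y down, z forward; pixel columns grow to the right and rows downward; lengths in m; the calibration is good to about 2 mm. A picture is of the moment at which its call begins: read the wrist's pose just before it. camera_model takes no time and is no camera call; for the wrist camera it gives the pose at the moment of the call.
- job_done(): hands the job in; it is judged then, once.
The state is a dict: "t": time; "q": joint angles; "qd": joint speeds; "joint_efforts": joint torques, N m; "eef_pos": TCP position; "ee_rot": TCP orientation; "force": force on the tool from outside, world axes, zero at the start; "moment": the same for the moment, N m; "width": finger opening in m; "gripper_force": force on a finger pad.
Only numpy, scipy, OpenCV 4.12 (cv2) and the standard library are available. Lean on these libraries where they do the work, as an engineer would, in place of code of your own. Each camera call takes 0.05 s, during which the arm holds its last target. There are 200 camera calls.

### The job

Pick up the loose green cassette and work it, tapered nose first, into the middle of the packed row in the blue rack, between the second and third white cassettes counted from the fixed left cheek, letting the spring-loaded orange follower give way. Push it in along the rack floor until you feel it press firmly but gently (about 5 to 15 N) on the depth screw behind it, and leave it there, upright and resting against the screw. Do not ram or topple any cassette, and leave the bottle, vial and beaker where they stand.

Things in the scene. Friction and masses are not known exactly. Their poses are not given: they have to be found in the camera images.
- cassette_c (a point): centre (37.5 mm above its underside) of the loose upright green cassette: 120 long (its x) x 26 thick (y) x 75 mm high, about 0.1 kg, standing on the bench. Labelled front end at x = -60; nose at x = +60 tapers on both sides from 26 mm thick at x = +39 to a 5 mm wide tip. Grip it across the 26 mm near the front end, the nose half free
- rack: cassette rack, fixed: floor 150 (x) x 220 (y) mm, top 6 mm over the bench; blue left cheek (inner face y = +80), blue rear wall (inner face x = +61, 69 mm high), open front. Origin: underside centre; x runs from the open front to the rear (insertion direction), y to the left cheek. All sliding faces are slippery. The left two white cassettes cannot move further left; the right two can give way
- place3 (a point): fixed point in the rack, third place from the left, at rack (0, 14.5, 43.5) mm: where the green cassette's centre comes, but for depth. The place lies half a thickness to the right of the seam where the nose must enter, so the cassette must shift 13 mm to the right as its taper goes in
- screw_base (a point): where the steel depth screw leaves the rear wall, at rack (61, 14.5, 15) mm, low down. Its sprung black rubber tip (12 mm across) points to the front and meets the green cassette's nose with the cassette's centre at rack x between -15 and -1 mm; the setting differs each time and is not given: feel for it
- screw_tip (a joint): how far the depth screw's rubber tip is pressed in, m: 0 untouched, 4 N per mm, hard end at 0.005 (20 N)
- follower (a joint): orange spring follower, a plate 100 mm long and 56 mm high at the right end of the row; 0 m at the start, growing as it gives way to the right (rack -y), at most 0.045; it presses left with about 2.5 N plus 0.05 N per mm. Some 0.026 once the green cassette is in
- row1_c (a point): centre of the first white cassette, by the left cheek. All white ones have the green one's size and shape, save that their noses are cut away below 20 mm and so clear the screw; they stand on the rack floor, noses to the rear, fronts in line at rack x = -60 mm, vertical front edges bevelled 4 mm (y) by 6 mm (x), as on the green one
- row2_c (a point): centre of the second white cassette; the seam to open lies between it and the third
- row3_c (a point): centre of the third white cassette
- row4_c (a point): centre of the fourth white cassette, by the follower
- beaker: clear plastic beaker, 73 mm across, 94 mm high, stands loose; origin at its underside centre; leave alone
- bottle_small: white bottle with green cap, 42 mm across, 78 mm high, stands loose; origin at its underside centre; leave alone
- vial: amber vial with orange cap, 22 mm across, 48 mm high, stands loose; origin at its underside centre; leave alone
Not all that is in view belongs to the job. There is more than one size of the part that bears cassette_c; the job needs the larger.

How it is judged:
By the outcome, as a careful person would: the job done as asked, in the order asked, and still so for the second after the job is handed in, with the robot touching nothing.
It also fails if it takes over 72 s, if anything falls off the work surface, if the arm or the gripper's body presses on something with over 40 N, if the wrist force passes 120 N, or if a joint passes its speed limit or range.

## Working session

There is one attempt and no reset: what is moved stays moved. The work goes in short steps, Python scripts to look and compute and a tool call to move; the robot and the scene stay as the last step left them, time stands still between calls to the robot, and variables do not carry over. Pictures are saved under pics/ and viewed, at most 12 in all, crops included, and the job is handed in when it is done.

Besides the shell and the picture viewer there is one more tool, called in YAML: its name, and indented under it one key for each argument. apply_moves: Moves the arm, as the interface text tells. Shifts and turns lie within -1 to 1; 1 stands for 250 mm of shift or 30 degrees of turn. Its arguments: {"type":"object","properties":{"steps":{"type":"array"},"jaw":{"type":"number"},"newtons":{"type":"number"}},"required":["steps"]}

```bash
mkdir -p pics
cat > h.py <<'E'
from station import *
import numpy as np, cv2
def save(n,f,crop=None,s=1):
    im=np.array(grab_frame(n)); 
    cv2.imwrite('pics/raw_'+f,im)
    if crop: im=im[crop[1]:crop[3],crop[0]:crop[2]]
    cv2.imwrite('pics/'+f,cv2.resize(im,None,fx=s,fy=s,interpolation=cv2.INTER_CUBIC))
def ray(m,u,v):
    d=np.array([(u-m['cx'])/m['fx'],(v-m['cy'])/m['fy']]); p=d.copy()
    for _ in range(20): p=d/(1+m['k1']*(p@p))
    R=np.array(m['rotation'])
    return np.array(m['xyz']),R@np.array([p[0],p[1],1])
def onz(m,u,v,z):
    o,d=ray(m,u,v); return o+d*(z-o[2])/d[2]
def proj(m,P):
    c=np.array(m['rotation']).T@(np.array(P)-np.array(m['xyz'])); p=c[:2]/c[2]; p=p*(1+m['k1']*(p@p))
    return p[0]*m['fx']+m['cx'],p[1]*m['fy']+m['cy']
E
python3 - <<'E'
from h import *
s=get_state(); print(s)
for n in ('top','scene'): print(camera_model(n)); save(n,n+'1.png',s=1.25)
E
```

```text
{'t': 0.0, 'q': array([-1.03685069e+00,  3.59376004e-01,  1.10978646e-02, -3.44576480e-04,
       -1.22409994e+00, -2.88113709e-01]), 'qd': array([ 0.00049897, -0.00033119, -0.00044545, -0.00095586, -0.00108184,
        0.00264778]), 'joint_efforts': array([-8.65404490e-04, -5.82717061e+01,  2.93041921e+01,  6.99676797e+00,
        6.67884975e-03, -1.17167656e-04]), 'eef_pos': array([ 0.16414185, -0.6542536 ,  0.2256477 ]), 'ee_rot': array([ 3.13998405e+00, -1.38911370e-04, -2.89587796e+00]), 'force': array([-0.26733438,  0.56333877,  0.21510967]), 'moment': array([-0.0276552 ,  0.01207532, -0.01600299]), 'gripper_force': 0.0, 'width': 0.08730858614601754}
{'fx': 442.05045825017083, 'fy': 442.05045825017083, 'cx': 318.06988920270436, 'cy': 196.68460736334586, 'k1': -0.015686734539607138, 'xyz': array([ 0.41629124, -0.05221381,  0.91207198]), 'rotation': array([-2.98131905, -0.00447122, -1.55439598])}
{'fx': 382.1994858976087, 'fy': 382.1994858976087, 'cx': 319.98797026057593, 'cy': 197.13639155985754, 'k1': -0.023208514174294502, 'xyz': array([-0.14710873, -0.45814118,  0.41511374]), 'rotation': array([-1.97727643, -0.02759275, -1.0369816 ])}
```

```bash
sed -i "s/np.array(m\['rotation'\])/RM(m)/" h.py
cat >> h.py <<'E'
from scipy.spatial.transform import Rotation as Ro
def RM(m): return Ro.from_euler('xyz',m['rotation']).as_matrix()
E
grep -n RM h.py; python3 -c "from station import *;print(hold_point_z)"
```

```text
11:    R=RM(m)
16:    c=RM(m).T@(np.array(P)-np.array(m['xyz'])); p=c[:2]/c[2]; p=p*(1+m['k1']*(p@p))
19:def RM(m): return Ro.from_euler('xyz',m['rotation']).as_matrix()
0.0188
```

View pics/top1.png

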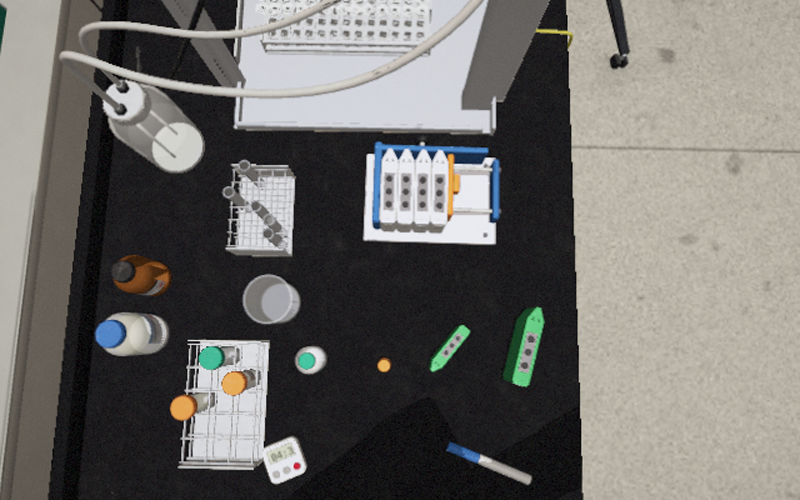

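View pics/scene1.png

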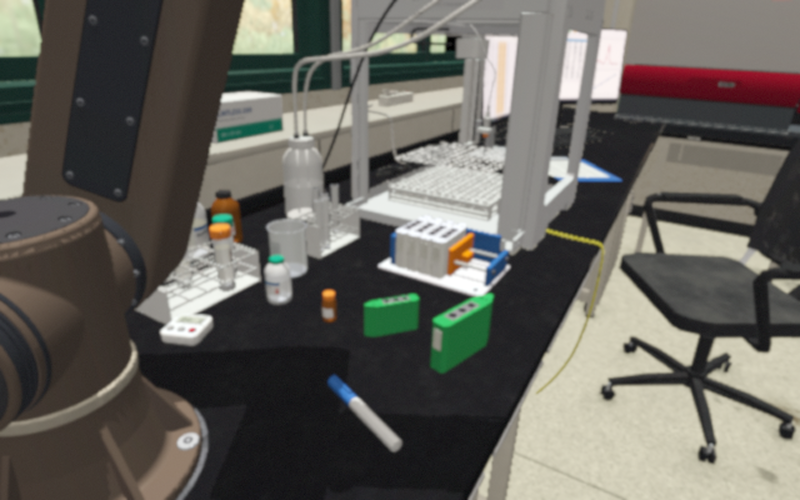

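Run:
```python
import cv2,numpy as np
im=cv2.imread('pics/raw_top1.png')
a=cv2.resize(im[105:205,280:415],None,fx=4,fy=4,interpolation=cv2.INTER_CUBIC)
b=cv2.resize(im[237:317,398:443],None,fx=5,fy=5,interpolation=cv2.INTER_CUBIC)
cv2.imwrite('pics/c1.png',np.hstack([a,b]))
```

```text
(no output)
```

View pics/c1.png

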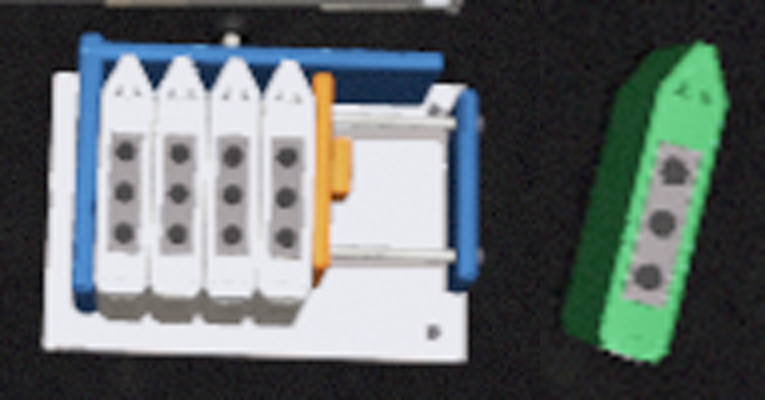

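Run:
```python
from h import *
m=camera_model('top')
A=lambda x,y,z:onz(m,280+(x+.5)/4-.5,105+(y+.5)/4-.5,z)
B=lambda x,y,z:onz(m,398+(x-540+.5)/5-.5,237+(y+.5)/5-.5,z)
for n,p in dict(FL=(43,350,.006),FR=(467,360,.006),RL=(54,73,.006),t1=(127,56,.081),t2=(182,57,.081),t3=(235,58,.081),t4=(289,61,.081),f1=(122,292,.081),f2=(174,293,.081),f3=(228,295,.081),f4=(282,297,.081),h1a=(125,152,.081),h1c=(123,233,.081),h3a=(233,157,.081),h3c=(232,233,.081),h4a=(286,157,.081),h4c=(285,237,.081)).items(): print(n,A(*p).round(4))
for n,p in dict(tip=(706,43,.075),fl=(600,340,.075),fr=(660,361,.075),ha=(675,171,.075),hb=(662,223,.075),hc=(648,277,.075)).items(): print(n,B(*p).round(4))
```

```text
FL [0.5714 0.0039 0.006 ]
FR [ 0.5699 -0.2167  0.006 ]
RL [0.7215 0.002  0.006 ]
t1 [ 0.7055 -0.0381  0.081 ]
t2 [ 0.7055 -0.065   0.081 ]
t3 [ 0.7055 -0.091   0.081 ]
t4 [ 0.7044 -0.1175  0.081 ]
f1 [ 0.5874 -0.0379  0.081 ]
f2 [ 0.5874 -0.0628  0.081 ]
f3 [ 0.5869 -0.0887  0.081 ]
f4 [ 0.5863 -0.1146  0.081 ]
h1a [ 0.6568 -0.038   0.081 ]
h1c [ 0.6165 -0.0378  0.081 ]
h3a [ 0.6553 -0.0905  0.081 ]
h3c [ 0.6174 -0.0904  0.081 ]
h4a [ 0.6557 -0.1162  0.081 ]
h4c [ 0.6159 -0.1159  0.081 ]
tip [ 0.4625 -0.2682  0.075 ]
fl [ 0.3524 -0.2264  0.075 ]
fr [ 0.3451 -0.2485  0.075 ]
ha [ 0.4145 -0.2554  0.075 ]
hb [ 0.3953 -0.2502  0.075 ]
hc [ 0.3755 -0.2446  0.075 ]
```

apply_moves:
  steps:
    - {"translation": [0.04, 0.09, 0], "rotation": [0, 0, -0.1]}
    - {"translation": [0.09, 0.19, 0], "rotation": [0, 0, -0.2]}
    - {"translation": [0.13, 0.28, 0], "rotation": [0, 0, -0.3]}
    - {"translation": [0.18, 0.38, 0], "rotation": [0, 0, -0.4]}
    - {"translation": [0.22, 0.48, 0], "rotation": [0, 0, -0.5]}
    - {"translation": [0.27, 0.58, 0], "rotation": [0, 0, -0.6]}
    - {"translation": [0.32, 0.68, 0], "rotation": [0, 0, -0.7]}
    - {"translation": [0.36, 0.78, 0], "rotation": [0, 0, -0.8]}
    - {"translation": [0.4, 0.88, 0], "rotation": [0, 0, -0.9]}
    - {"translation": [0.44, 0.96, 0], "rotation": [0, 0, -0.98]}
  jaw: -1
  newtons: 20

```text
t: 0.93
eef_pos: [0.2742, -0.4129, 0.2264]
ee_rot: [3.141, -0.0, 2.872]
force: [0.5, 0.7, -0.6]
width: 0.0875
gripper_force: 0.0
```

apply_moves:
  steps:
    - {"translation": [0.03, 0.07, 0], "rotation": [0, 0, 0]}
    - {"translation": [0.07, 0.14, 0], "rotation": [0, 0, 0]}
    - {"translation": [0.1, 0.22, 0], "rotation": [0, 0, 0]}
    - {"translation": [0.14, 0.3, 0], "rotation": [0, 0, 0]}
    - {"translation": [0.18, 0.38, 0], "rotation": [0, 0, 0]}
    - {"translation": [0.22, 0.48, 0], "rotation": [0, 0, 0]}
    - {"translation": [0.26, 0.56, 0], "rotation": [0, 0, 0]}
    - {"translation": [0.3, 0.64, 0], "rotation": [0, 0, 0]}
    - {"translation": [0.33, 0.7, 0], "rotation": [0, 0, 0]}
    - {"translation": [0.33, 0.7, 0], "rotation": [0, 0, 0]}

```text
t: 1.77
eef_pos: [0.3575, -0.2378, 0.2265]
ee_rot: [3.141, 0.0, 2.876]
force: [-0.6, 0.1, 0.2]
width: 0.0873
gripper_force: 0.0
```

Run:
```python
from h import *
s=get_state(); print(s['t'],s['eef_pos'],s['ee_rot'],s['q'],s['force'])
m=camera_model('wrist');print(m); save('wrist','w1.png',s=1.25)
C=np.array([.405,-.2527]);y=np.radians(-15.3);e=np.array([np.cos(y),np.sin(y)])
for l in(-60,-10,60): print(l,np.array(proj(m,[*(C+e*l/1e3),.075]))*1.25)
```

```text
1.7667 [ 0.35752833 -0.2378066   0.22654691] [3.14111590e+00 3.65067317e-04 2.87628853e+00] [-1.24311706e-01 -6.09461291e-02 -4.94159695e-01 -4.63638855e-04
 -1.13715436e+00 -1.71159394e+00] [-0.56920334  0.08971167  0.16822391]
{'fx': 313.5387842011219, 'fy': 313.5387842011219, 'cx': 319.7313841557007, 'cy': 198.85936569902262, 'k1': -0.039143370043189796, 'xyz': array([ 0.27858544, -0.21622756,  0.38542497]), 'rotation': array([ 2.83558840e+00, -2.39617825e-04,  1.30494778e+00])}
-60 [397.21910614 217.3774192 ]
-10 [397.25975784 274.95523414]
60 [397.31650477 347.10048584]
```

View pics/w1.png

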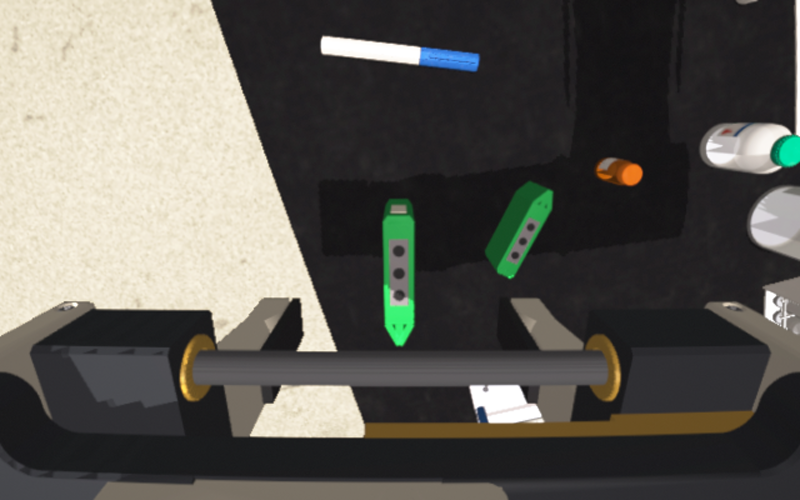

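apply_moves:
  steps:
    - {"translation": [-0.01, -0.002, -0.08], "rotation": [0, 0, 0]}
    - {"translation": [-0.01, -0.002, -0.17], "rotation": [0, 0, 0]}
    - {"translation": [-0.01, -0.002, -0.26], "rotation": [0, 0, 0]}
    - {"translation": [-0.01, -0.002, -0.35], "rotation": [0, 0, 0]}
    - {"translation": [-0.01, -0.002, -0.44], "rotation": [0, 0, 0]}
    - {"translation": [-0.01, -0.002, -0.53], "rotation": [0, 0, 0]}
    - {"translation": [-0.01, -0.002, -0.62], "rotation": [0, 0, 0]}
    - {"translation": [-0.01, -0.002, -0.71], "rotation": [0, 0, 0]}
    - {"translation": [-0.01, -0.002, -0.78], "rotation": [0, 0, 0]}
    - {"translation": [-0.01, -0.002, -0.81], "rotation": [0, 0, 0]}
  jaw: -0.36

```text
t: 2.65
eef_pos: [0.3523, -0.2404, 0.0219]
ee_rot: [-3.141, -0.004, 2.873]
force: [0.3, -0.9, -0.5]
width: 0.0599
gripper_force: 0.0
```

apply_moves:
  steps:
    - {"translation": [0, 0, 0], "rotation": [0, 0, 0]}
    - {"translation": [0, 0, 0], "rotation": [0, 0, 0]}
    - {"translation": [0, 0, 0], "rotation": [0, 0, 0]}
    - {"translation": [0, 0, 0], "rotation": [0, 0, 0]}
    - {"translation": [0, 0, 0], "rotation": [0, 0, 0]}
    - {"translation": [0, 0, 0], "rotation": [0, 0, 0]}
    - {"translation": [0, 0, 0], "rotation": [0, 0, 0]}
    - {"translation": [0, 0, 0], "rotation": [0, 0, 0]}
    - {"translation": [0, 0, 0], "rotation": [0, 0, 0]}
    - {"translation": [0, 0, 0], "rotation": [0, 0, 0]}
  jaw: 1
  newtons: 25

```text
t: 3.48
eef_pos: [0.3547, -0.2403, 0.0248]
ee_rot: [-3.142, 0.001, 2.875]
force: [-1.6, 1.7, 7.0]
width: 0.026
gripper_force: 24.9
```

apply_moves:
  steps:
    - {"translation": [0, 0, 0.03], "rotation": [0, 0, 0]}
    - {"translation": [0, 0, 0.07], "rotation": [0, 0, 0]}
    - {"translation": [0, 0, 0.12], "rotation": [0, 0, 0]}
    - {"translation": [0, 0, 0.17], "rotation": [0, 0, 0]}
    - {"translation": [0, 0, 0.22], "rotation": [0, 0, 0]}
    - {"translation": [0, 0, 0.27], "rotation": [0, 0, 0]}
    - {"translation": [0, 0, 0.32], "rotation": [0, 0, 0]}
    - {"translation": [0, 0, 0.36], "rotation": [0, 0, 0]}
    - {"translation": [0, 0, 0.39], "rotation": [0, 0, 0]}
    - {"translation": [0, 0, 0.4], "rotation": [0, 0, 0]}

```text
t: 4.32
eef_pos: [0.3546, -0.2403, 0.1255]
ee_rot: [3.141, 0.002, 2.874]
force: [0.2, 0.3, -1.3]
width: 0.0258
gripper_force: 24.9
```

apply_moves:
  steps:
    - {"translation": [0.02, 0.04, 0], "rotation": [0, 0, 0.03]}
    - {"translation": [0.05, 0.1, 0], "rotation": [0, 0, 0.08]}
    - {"translation": [0.08, 0.17, 0], "rotation": [0, 0, 0.13]}
    - {"translation": [0.12, 0.25, 0], "rotation": [0, 0, 0.19]}
    - {"translation": [0.16, 0.34, 0], "rotation": [0, 0, 0.25]}
    - {"translation": [0.2, 0.42, 0], "rotation": [0, 0, 0.31]}
    - {"translation": [0.24, 0.5, 0], "rotation": [0, 0, 0.37]}
    - {"translation": [0.28, 0.58, 0], "rotation": [0, 0, 0.43]}
    - {"translation": [0.3, 0.63, 0], "rotation": [0, 0, 0.47]}
    - {"translation": [0.31, 0.65, 0], "rotation": [0, 0, 0.485]}

```text
t: 5.15
eef_pos: [0.4321, -0.0763, 0.1238]
ee_rot: [-3.142, -0.001, 3.131]
force: [0.3, -0.1, -0.9]
width: 0.0259
gripper_force: 24.9
```

apply_moves:
  steps:
    - {"translation": [0, 0, -0.03], "rotation": [0, 0, 0]}
    - {"translation": [0, 0, -0.07], "rotation": [0, 0, 0]}
    - {"translation": [0, 0, -0.11], "rotation": [0, 0, 0]}
    - {"translation": [0, 0, -0.15], "rotation": [0, 0, 0]}
    - {"translation": [0, 0, -0.2], "rotation": [0, 0, 0]}
    - {"translation": [0, 0, -0.25], "rotation": [0, 0, 0]}
    - {"translation": [0, 0, -0.3], "rotation": [0, 0, 0]}
    - {"translation": [0, 0, -0.34], "rotation": [0, 0, 0]}
    - {"translation": [0, 0, -0.36], "rotation": [0, 0, 0]}
    - {"translation": [0, 0, -0.36], "rotation": [0, 0, 0]}

```text
t: 5.98
eef_pos: [0.4302, -0.0786, 0.0327]
ee_rot: [-3.141, -0.003, 3.127]
force: [-0.5, -1.1, -1.3]
width: 0.0259
gripper_force: 24.9
```

Run:
```python
from h import *
s=get_state(); print(s['t'],s['eef_pos'],s['ee_rot'],s['force'],s['width'])
save('top','top2.png',(280,105,425,265),4*.9)
save('scene','scene2.png',(270,150,430,270),4)
a=cv2.imread('pics/top2.png')
```

```text
5.9833 [ 0.43018355 -0.07861835  0.03266146] [-3.14087294e+00 -3.06468501e-03  3.12677549e+00] [-0.52974283 -1.08566281 -1.33605129] 0.025883317063406137
```

View pics/top2.png

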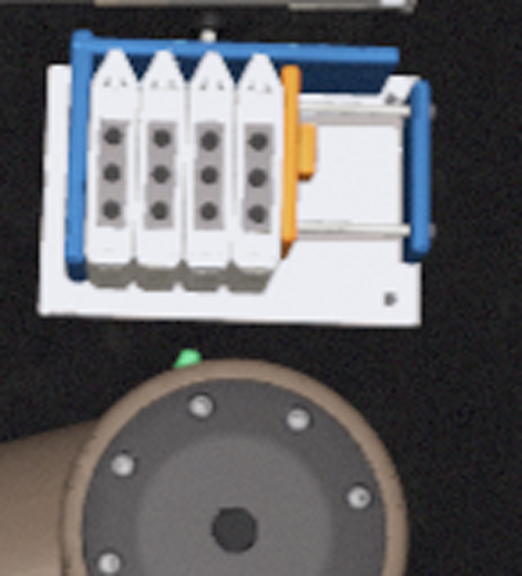

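Run:
```python
from h import *
m=camera_model('top'); k=3.6
A=lambda x,y,z:onz(m,280+(x+.5)/k-.5,105+(y+.5)/k-.5,z).round(4)
print('tip',A(190,352,.083))
for n,p in dict(seamf=(184.5,262),h2=(160,174),h3=(209.5,173),h2c=(159.5,210),h3c=(208.5,210),t2=(164,53),t3=(213,53),seamm=(184.5,200)).items(): print(n,A(*p,.081))
s=get_state();print(s['eef_pos'])
```

```text
tip [ 0.5398 -0.0811  0.083 ]
seamf [ 0.5885 -0.0777  0.081 ]
h2 [ 0.6366 -0.064   0.081 ]
h3 [ 0.6376 -0.0906  0.081 ]
h2c [ 0.6167 -0.064   0.081 ]
h3c [ 0.6172 -0.0902  0.081 ]
t2 [ 0.7045 -0.0652  0.081 ]
t3 [ 0.705  -0.0919  0.081 ]
seamm [ 0.6225 -0.0773  0.081 ]
[ 0.43143966 -0.07816554  0.03399031]
```

View pics/scene2.png

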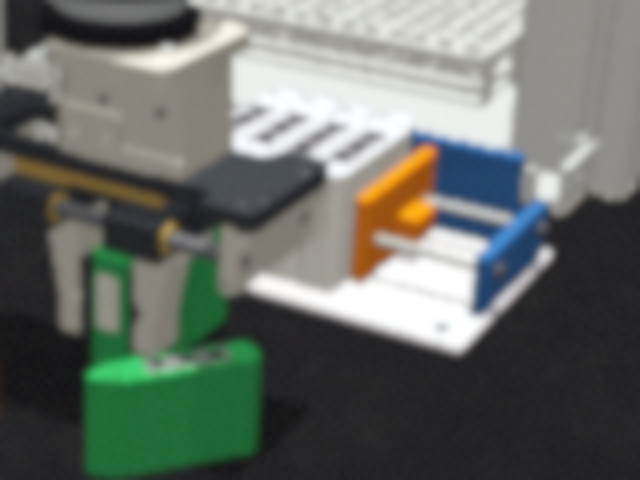

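apply_moves:
  steps:
    - {"translation": [0, 0.004, -0.004], "rotation": [0, 0, 0]}
    - {"translation": [0.01, 0.008, -0.008], "rotation": [0, 0, 0]}
    - {"translation": [0.03, 0.01, -0.008], "rotation": [0, 0, 0]}
    - {"translation": [0.05, 0.01, -0.008], "rotation": [0, 0, 0]}
    - {"translation": [0.08, 0.01, -0.008], "rotation": [0, 0, 0]}
    - {"translation": [0.1, 0.01, -0.008], "rotation": [0, 0, 0]}
    - {"translation": [0.13, 0.01, -0.008], "rotation": [0, 0, 0]}
    - {"translation": [0.15, 0.01, -0.008], "rotation": [0, 0, 0]}
    - {"translation": [0.16, 0.01, -0.008], "rotation": [0, 0, 0]}
    - {"translation": [0.16, 0.01, -0.008], "rotation": [0, 0, 0]}

```text
t: 6.92
eef_pos: [0.4723, -0.0752, 0.0319]
ee_rot: [-3.142, -0.0, 3.128]
force: [-0.7, -0.2, -1.0]
width: 0.0261
gripper_force: 24.9
```

Run:
```python
from h import *
s=get_state(); print(s['t'],s['eef_pos'],s['ee_rot'],s['force'])
save('top','top3.png',(305,115,385,215),6)
print(s['eef_pos'])
```

```text
6.9167 [ 0.47234167 -0.07521652  0.0318985 ] [-3.14150416e+00 -9.54218847e-05  3.12808086e+00] [-0.71603578 -0.20821144 -0.98434446]
[ 0.47234167 -0.07521652  0.0318985 ]
```

View pics/top3.png

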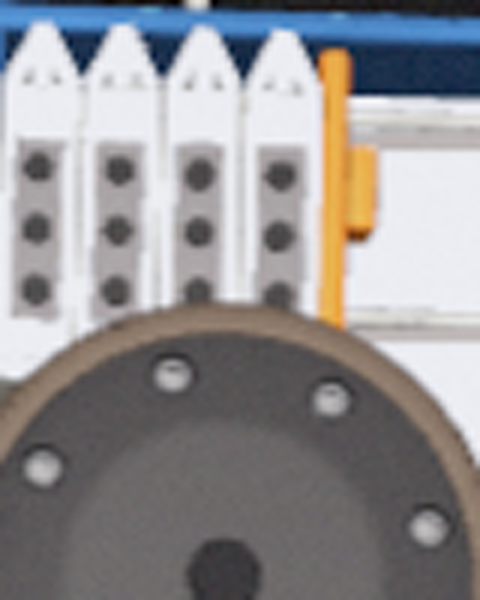

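apply_moves:
  steps:
    - {"translation": [0.004, 0, 0], "rotation": [0, 0, 0]}
    - {"translation": [0.008, 0, 0], "rotation": [0, 0, 0]}
    - {"translation": [0.012, 0, 0], "rotation": [0, 0, 0]}
    - {"translation": [0.016, 0, 0], "rotation": [0, 0, 0]}
    - {"translation": [0.02, 0, 0], "rotation": [0, 0, 0]}
    - {"translation": [0.024, 0, 0], "rotation": [0, 0, 0]}
    - {"translation": [0.028, 0, 0], "rotation": [0, 0, 0]}
    - {"translation": [0.032, 0, 0], "rotation": [0, 0, 0]}
    - {"translation": [0.032, 0, 0], "rotation": [0, 0, 0]}
    - {"translation": [0.032, 0, 0], "rotation": [0, 0, 0]}

```text
t: 7.8
eef_pos: [0.4794, -0.0752, 0.0319]
ee_rot: [-3.142, -0.001, 3.128]
force: [-1.0, 1.1, -1.7]
width: 0.026
gripper_force: 25.0
```

apply_moves:
  steps:
    - {"translation": [0.004, 0, 0], "rotation": [0, 0, 0]}
    - {"translation": [0.008, 0, 0], "rotation": [0, 0, 0]}
    - {"translation": [0.012, -0.002, 0], "rotation": [0, 0, 0]}
    - {"translation": [0.014, -0.003, 0], "rotation": [0, 0, 0]}
    - {"translation": [0.016, -0.004, 0], "rotation": [0, 0, 0]}
    - {"translation": [0.018, -0.005, 0], "rotation": [0, 0, 0]}
    - {"translation": [0.02, -0.006, 0], "rotation": [0, 0, 0]}
    - {"translation": [0.022, -0.007, 0], "rotation": [0, 0, 0]}
    - {"translation": [0.024, -0.008, 0], "rotation": [0, 0, 0]}
    - {"translation": [0.024, -0.008, 0], "rotation": [0, 0, 0]}

```text
t: 8.63
eef_pos: [0.485, -0.0775, 0.0318]
ee_rot: [-3.141, -0.001, 3.128]
force: [-5.3, -0.8, -1.2]
width: 0.0256
gripper_force: 25.0
```

apply_moves:
  steps:
    - {"translation": [0, -0.003, 0], "rotation": [0, 0, 0]}
    - {"translation": [0.002, -0.004, 0], "rotation": [0, 0, 0]}
    - {"translation": [0.004, -0.005, 0], "rotation": [0, 0, 0]}
    - {"translation": [0.006, -0.006, 0], "rotation": [0, 0, 0]}
    - {"translation": [0.008, -0.007, 0], "rotation": [0, 0, 0]}
    - {"translation": [0.01, -0.008, 0], "rotation": [0, 0, 0]}
    - {"translation": [0.012, -0.009, 0], "rotation": [0, 0, 0]}
    - {"translation": [0.014, -0.01, 0], "rotation": [0, 0, 0]}
    - {"translation": [0.016, -0.011, 0], "rotation": [0, 0, 0]}
    - {"translation": [0.016, -0.011, 0], "rotation": [0, 0, 0]}

```text
t: 9.47
eef_pos: [0.4896, -0.08, 0.032]
ee_rot: [-3.142, -0.0, 3.128]
force: [-5.2, 1.0, -1.7]
width: 0.0257
gripper_force: 25.0
```

Run:
```python
from h import *
s=get_state(); print(s['t'],s['eef_pos'],s['ee_rot'],s['force'])
save('top','top4.png',(305,115,385,215),6)
m=camera_model('top')
```

```text
9.4667 [ 0.48963957 -0.08003094  0.0320126 ] [-3.14151085e+00 -3.01813487e-04  3.12812624e+00] [-5.15820943  0.97992131 -1.72433266]
```

View pics/top4.png

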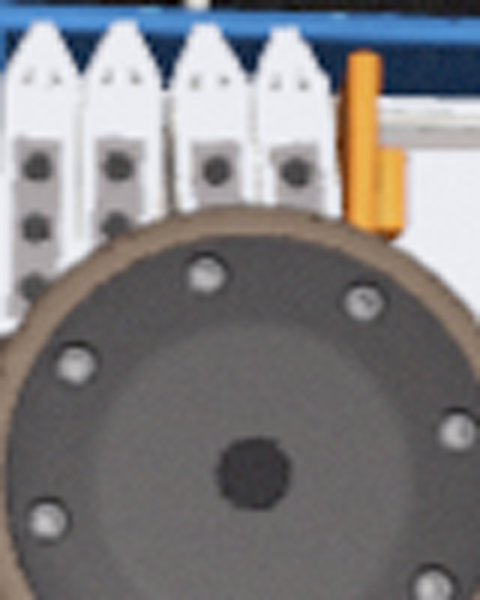

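apply_moves:
  steps:
    - {"translation": [0.003, -0.003, 0], "rotation": [0, 0, 0]}
    - {"translation": [0.007, -0.005, 0], "rotation": [0, 0, 0]}
    - {"translation": [0.011, -0.007, 0], "rotation": [0, 0, 0]}
    - {"translation": [0.015, -0.009, 0], "rotation": [0, 0, 0]}
    - {"translation": [0.019, -0.011, 0], "rotation": [0, 0, 0]}
    - {"translation": [0.023, -0.013, 0], "rotation": [0, 0, 0]}
    - {"translation": [0.027, -0.015, 0], "rotation": [0, 0, 0]}
    - {"translation": [0.03, -0.017, 0], "rotation": [0, 0, 0]}
    - {"translation": [0.032, -0.018, 0], "rotation": [0, 0, 0]}
    - {"translation": [0.032, -0.018, 0], "rotation": [0, 0, 0]}

```text
t: 10.35
eef_pos: [0.498, -0.0844, 0.0321]
ee_rot: [3.142, 0.0, 3.128]
force: [-4.3, 2.5, -1.1]
width: 0.0261
gripper_force: 25.0
```

apply_moves:
  steps:
    - {"translation": [0.004, -0.002, 0], "rotation": [0, 0, 0]}
    - {"translation": [0.008, -0.004, 0], "rotation": [0, 0, 0]}
    - {"translation": [0.012, -0.006, 0], "rotation": [0, 0, 0]}
    - {"translation": [0.016, -0.008, 0], "rotation": [0, 0, 0]}
    - {"translation": [0.02, -0.01, 0], "rotation": [0, 0, 0]}
    - {"translation": [0.024, -0.012, 0], "rotation": [0, 0, 0]}
    - {"translation": [0.028, -0.014, 0], "rotation": [0, 0, 0]}
    - {"translation": [0.032, -0.015, 0], "rotation": [0, 0, 0]}
    - {"translation": [0.036, -0.015, 0], "rotation": [0, 0, 0]}
    - {"translation": [0.036, -0.015, 0], "rotation": [0, 0, 0]}

```text
t: 11.18
eef_pos: [0.5078, -0.0879, 0.0324]
ee_rot: [3.141, 0.002, 3.129]
force: [-1.2, 3.4, -1.4]
width: 0.0257
gripper_force: 25.0
```

apply_moves:
  steps:
    - {"translation": [0.008, 0, 0], "rotation": [0, 0, 0]}
    - {"translation": [0.02, 0, 0], "rotation": [0, 0, 0]}
    - {"translation": [0.036, 0, 0], "rotation": [0, 0, 0]}
    - {"translation": [0.052, 0, 0], "rotation": [0, 0, 0]}
    - {"translation": [0.068, -0.001, 0], "rotation": [0, 0, 0]}
    - {"translation": [0.084, -0.001, 0], "rotation": [0, 0, 0]}
    - {"translation": [0.1, -0.001, 0], "rotation": [0, 0, 0]}
    - {"translation": [0.112, -0.001, 0], "rotation": [0, 0, 0]}
    - {"translation": [0.12, -0.001, 0], "rotation": [0, 0, 0]}
    - {"translation": [0.12, -0.001, 0], "rotation": [0, 0, 0]}

```text
t: 12.02
eef_pos: [0.5376, -0.0885, 0.0321]
ee_rot: [-3.142, 0.001, 3.128]
force: [1.1, 3.5, -1.5]
width: 0.026
gripper_force: 25.0
```

apply_moves:
  steps:
    - {"translation": [0.008, 0, 0], "rotation": [0, 0, 0]}
    - {"translation": [0.02, 0, 0], "rotation": [0, 0, 0]}
    - {"translation": [0.036, 0, 0], "rotation": [0, 0, 0]}
    - {"translation": [0.052, 0, 0], "rotation": [0, 0, 0]}
    - {"translation": [0.068, -0.001, 0], "rotation": [0, 0, 0]}
    - {"translation": [0.084, -0.001, 0], "rotation": [0, 0, 0]}
    - {"translation": [0.1, -0.001, 0], "rotation": [0, 0, 0]}
    - {"translation": [0.11, -0.001, 0], "rotation": [0, 0, 0]}
    - {"translation": [0.116, -0.001, 0], "rotation": [0, 0, 0]}
    - {"translation": [0.116, -0.001, 0], "rotation": [0, 0, 0]}

```text
t: 12.85
eef_pos: [0.5662, -0.0887, 0.032]
ee_rot: [-3.142, 0.0, 3.128]
force: [-0.4, 3.4, -1.4]
width: 0.0261
gripper_force: 25.0
```

apply_moves:
  steps:
    - {"translation": [0, 0, -0.001], "rotation": [0, 0, 0]}
    - {"translation": [0, 0, -0.002], "rotation": [0, 0, 0]}
    - {"translation": [0.004, 0, -0.003], "rotation": [0, 0, 0]}
    - {"translation": [0.008, 0, -0.004], "rotation": [0, 0, 0]}
    - {"translation": [0.012, 0, -0.005], "rotation": [0, 0, 0]}
    - {"translation": [0.016, 0, -0.005], "rotation": [0, 0, 0]}
    - {"translation": [0.02, 0, -0.005], "rotation": [0, 0, 0]}
    - {"translation": [0.02, 0, -0.005], "rotation": [0, 0, 0]}
    - {"translation": [0.02, 0, -0.005], "rotation": [0, 0, 0]}
    - {"translation": [0.02, 0, -0.005], "rotation": [0, 0, 0]}

```text
t: 13.68
eef_pos: [0.571, -0.0887, 0.0309]
ee_rot: [3.142, 0.001, 3.128]
force: [-0.6, 4.1, -0.3]
width: 0.0261
gripper_force: 25.0
```

apply_moves:
  steps:
    - {"translation": [0, 0, 0], "rotation": [0, 0, 0]}
    - {"translation": [0, 0, 0], "rotation": [0, 0, 0]}
    - {"translation": [0, 0, 0], "rotation": [0, 0, 0]}
    - {"translation": [0, 0, 0], "rotation": [0, 0, 0]}
    - {"translation": [0, 0, 0], "rotation": [0, 0, 0]}
    - {"translation": [0, 0, 0], "rotation": [0, 0, 0]}
    - {"translation": [0, 0, 0], "rotation": [0, 0, 0]}
    - {"translation": [0, 0, 0], "rotation": [0, 0, 0]}
    - {"translation": [0, 0, 0], "rotation": [0, 0, 0]}
    - {"translation": [0, 0, 0], "rotation": [0, 0, 0]}
  jaw: 0

```text
t: 14.52
eef_pos: [0.5707, -0.0887, 0.0308]
ee_rot: [-3.142, -0.0, 3.128]
force: [0.2, -0.0, 0.5]
width: 0.0436
gripper_force: 0.0
```

apply_moves:
  steps:
    - {"translation": [-0.01, 0, 0], "rotation": [0, 0, 0]}
    - {"translation": [-0.03, 0, 0], "rotation": [0, 0, 0]}
    - {"translation": [-0.06, 0, 0], "rotation": [0, 0, 0]}
    - {"translation": [-0.1, 0, 0], "rotation": [0, 0, 0]}
    - {"translation": [-0.14, 0, 0], "rotation": [0, 0, 0]}
    - {"translation": [-0.18, 0, 0], "rotation": [0, 0, 0]}
    - {"translation": [-0.22, 0, 0], "rotation": [0, 0, 0]}
    - {"translation": [-0.26, 0, 0], "rotation": [0, 0, 0]}
    - {"translation": [-0.28, 0, 0], "rotation": [0, 0, 0]}
    - {"translation": [-0.28, 0, 0], "rotation": [0, 0, 0]}

```text
t: 15.35
eef_pos: [0.4993, -0.0887, 0.031]
ee_rot: [3.142, -0.0, 3.128]
force: [0.6, -0.1, 0.0]
width: 0.0436
gripper_force: 0.0
```

Run:
```python
from h import *
s=get_state(); print(s['t'],s['eef_pos'],s['ee_rot'],s['force'],s['q'])
save('top','top5.png',(280,105,425,215),5)
m=camera_model('top')
```

```text
15.35 [ 0.49934487 -0.08873374  0.03101245] [ 3.14150568e+00 -2.68128039e-04  3.12826019e+00] [ 0.60838103 -0.13140549  0.01171276] [ 2.11847104e-01  3.06650064e-01 -5.93710656e-01 -2.32733802e-04
 -6.70677558e-01 -1.79579356e+00]
```

View pics/top5.png

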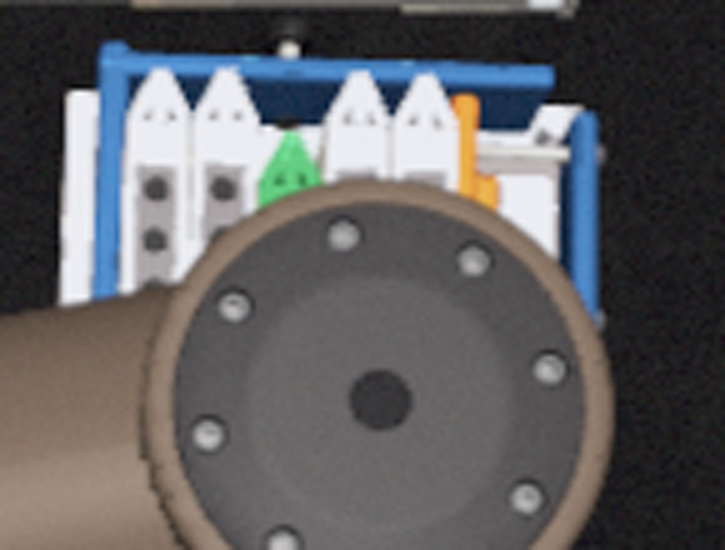

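apply_moves:
  steps:
    - {"translation": [0, 0, 0], "rotation": [0, -0.1, 0]}
    - {"translation": [0, 0, 0], "rotation": [0, -0.2, 0]}
    - {"translation": [0, 0, 0], "rotation": [0, -0.3, 0]}
    - {"translation": [0, 0, 0], "rotation": [0, -0.4, 0]}
    - {"translation": [0, 0, -0.02], "rotation": [0, -0.5, 0]}
    - {"translation": [0, 0, -0.04], "rotation": [0, -0.6, 0]}
    - {"translation": [0, 0, -0.06], "rotation": [0, -0.7, 0]}
    - {"translation": [0, 0, -0.07], "rotation": [0, -0.8, 0]}
    - {"translation": [0, 0, -0.07], "rotation": [0, -0.8, 0]}
    - {"translation": [0, 0, -0.07], "rotation": [0, -0.8, 0]}
  jaw: 1
  newtons: 20

```text
t: 16.23
eef_pos: [0.4965, -0.0785, 0.0194]
ee_rot: [3.036, 0.366, 3.132]
force: [-0.5, -2.2, 0.6]
width: 0.0005
gripper_force: 0.0
```

apply_moves:
  steps:
    - {"translation": [0.01, 0, 0], "rotation": [0, 0, 0]}
    - {"translation": [0.03, 0, 0], "rotation": [0, 0, 0]}
    - {"translation": [0.05, 0, 0], "rotation": [0, 0, 0]}
    - {"translation": [0.08, 0, 0], "rotation": [0, 0, 0]}
    - {"translation": [0.11, 0, 0], "rotation": [0, 0, 0]}
    - {"translation": [0.14, 0, 0], "rotation": [0, 0, 0]}
    - {"translation": [0.16, 0, 0], "rotation": [0, 0, 0]}
    - {"translation": [0.175, 0, 0], "rotation": [0, 0, 0]}
    - {"translation": [0.18, 0, 0], "rotation": [0, 0, 0]}
    - {"translation": [0.18, 0, 0], "rotation": [0, 0, 0]}

```text
t: 17.07
eef_pos: [0.5414, -0.0805, 0.0193]
ee_rot: [3.039, 0.365, 3.131]
force: [-0.2, 0.7, 0.2]
width: 0.0003
gripper_force: 0.0
```

Run:
```python
from h import *
s=get_state(); print(s['q'],s['qd'],s['eef_pos'],s['ee_rot'],s['moment'])
```

```text
[ 0.18049675  0.26534278 -0.73797221 -0.17400396 -0.19302693 -1.57869251] [ 0.0020418  -0.00753532 -0.01407985 -0.00264238  0.00161083 -0.00060715] [ 0.54138995 -0.08046639  0.0193061 ] [3.03876565 0.36511092 3.130701  ] [-0.33791843  1.22105145  0.06277971]
```

apply_moves:
  steps:
    - {"translation": [-0.01, 0, 0], "rotation": [0, 0.1, 0]}
    - {"translation": [-0.02, 0, 0], "rotation": [0, 0.2, 0]}
    - {"translation": [-0.02, 0, 0], "rotation": [0, 0.27, 0]}
    - {"translation": [-0.02, 0, 0], "rotation": [0, 0.27, 0]}
    - {"translation": [-0.02, 0, 0], "rotation": [0, 0.27, 0]}
    - {"translation": [-0.02, 0, 0], "rotation": [0, 0.27, 0]}
    - {"translation": [-0.02, 0, 0], "rotation": [0, 0.27, 0]}
    - {"translation": [-0.02, 0, 0], "rotation": [0, 0.27, 0]}
    - {"translation": [-0.02, 0, 0], "rotation": [0, 0.27, 0]}
    - {"translation": [-0.02, 0, 0], "rotation": [0, 0.27, 0]}

```text
t: 17.9
eef_pos: [0.536, -0.0804, 0.0194]
ee_rot: [3.04, 0.224, 3.131]
force: [0.3, 0.5, 0.7]
width: 0.0006
gripper_force: 0.0
```

Run:
```python
from h import *
s=get_state(); print(s['q'],s['qd'],s['eef_pos'],s['ee_rot'],s['force'])
```

```text
[ 0.16272464  0.29146621 -0.63669886 -0.15544155 -0.40920266 -1.59697256] [-0.00192506  0.0027489   0.00377006  0.00095364 -0.00391535  0.00017005] [ 0.53595012 -0.08043563  0.01940793] [3.04025992 0.22404981 3.13130936] [0.30669333 0.53228993 0.70721549]
```

apply_moves:
  steps:
    - {"translation": [0, -0.004, 0], "rotation": [-0.02, 0, -0.005]}
    - {"translation": [0, -0.008, 0], "rotation": [-0.05, 0, -0.01]}
    - {"translation": [0, -0.012, 0], "rotation": [-0.08, 0, -0.02]}
    - {"translation": [0, -0.016, 0], "rotation": [-0.11, 0, -0.025]}
    - {"translation": [0, -0.02, -0.005], "rotation": [-0.14, 0, -0.03]}
    - {"translation": [0, -0.026, -0.01], "rotation": [-0.17, 0, -0.04]}
    - {"translation": [0, -0.034, -0.015], "rotation": [-0.19, 0, -0.043]}
    - {"translation": [0, -0.034, -0.02], "rotation": [-0.19, -0.03, -0.043]}
    - {"translation": [0, -0.034, -0.022], "rotation": [-0.19, -0.06, -0.043]}
    - {"translation": [0, -0.034, -0.022], "rotation": [-0.19, -0.06, -0.043]}

```text
t: 18.73
eef_pos: [0.5347, -0.0891, 0.0133]
ee_rot: [-3.141, 0.255, 3.133]
force: [-0.9, -0.4, -0.3]
width: 0.0003
gripper_force: 0.0
```

Run:
```python
from h import *
s=get_state(); print(s['q'],s['qd'],s['eef_pos'],s['ee_rot'],s['force'])
```

```text
[ 0.21912316  0.27674177 -0.8764891   0.3323126  -0.1783207  -2.11839118] [-0.00042954  0.00524666  0.06181824 -0.11783855 -0.08719021  0.12571357] [ 0.53466034 -0.08909148  0.01333177] [-3.14061395  0.25532103  3.1334187 ] [-0.89816187 -0.41026851 -0.28899044]
```

apply_moves:
  steps:
    - {"translation": [0.006, 0, 0], "rotation": [0, 0, 0]}
    - {"translation": [0.012, 0, 0], "rotation": [0, 0, 0]}
    - {"translation": [0.02, 0, 0], "rotation": [0, 0, 0]}
    - {"translation": [0.028, 0, 0], "rotation": [0, 0, 0]}
    - {"translation": [0.036, 0, 0], "rotation": [0, 0, 0]}
    - {"translation": [0.044, 0, 0], "rotation": [0, 0, 0]}
    - {"translation": [0.052, 0, 0], "rotation": [0, 0, 0]}
    - {"translation": [0.058, 0, 0], "rotation": [0, 0, 0]}
    - {"translation": [0.06, 0, 0], "rotation": [0, 0, 0]}
    - {"translation": [0.06, 0, 0], "rotation": [0, 0, 0]}

```text
t: 19.57
eef_pos: [0.5512, -0.089, 0.0138]
ee_rot: [-3.141, 0.256, 3.133]
force: [0.3, -0.1, -0.0]
width: 0.0004
gripper_force: 0.0
```

Run:
```python
from h import *
s=get_state(); print(s['q'],s['qd'],s['eef_pos'],s['ee_rot'],s['force'])
```

```text
[ 0.21759996  0.29736905 -0.82513135  0.2845435  -0.20666438 -2.06875162] [ 0.00011649 -0.00216196 -0.00491283  0.00364767  0.00350937 -0.00350152] [ 0.55120798 -0.08896322  0.01383612] [-3.14081429  0.25614859  3.13290234] [ 0.26271056 -0.13168397 -0.01766277]
```

apply_moves:
  steps:
    - {"translation": [0.003, 0, 0], "rotation": [0, 0, 0]}
    - {"translation": [0.006, 0, 0], "rotation": [0, 0, 0]}
    - {"translation": [0.009, 0, 0], "rotation": [0, 0, 0]}
    - {"translation": [0.012, 0, 0], "rotation": [0, 0, 0]}
    - {"translation": [0.015, 0, 0], "rotation": [0, 0, 0]}
    - {"translation": [0.018, 0, 0], "rotation": [0, 0, 0]}
    - {"translation": [0.021, 0, 0], "rotation": [0, 0, 0]}
    - {"translation": [0.024, 0, 0], "rotation": [0, 0, 0]}
    - {"translation": [0.024, 0, 0], "rotation": [0, 0, 0]}
    - {"translation": [0.024, 0, 0], "rotation": [0, 0, 0]}

```text
t: 20.4
eef_pos: [0.5573, -0.0889, 0.0139]
ee_rot: [-3.141, 0.256, 3.133]
force: [-1.5, -0.2, 0.0]
width: 0.0005
gripper_force: 0.6
```

apply_moves:
  steps:
    - {"translation": [0.001, 0, 0], "rotation": [0, 0, 0]}
    - {"translation": [0.002, 0, 0], "rotation": [0, 0, 0]}
    - {"translation": [0.003, 0, 0], "rotation": [0, 0, 0]}
    - {"translation": [0.004, 0, 0], "rotation": [0, 0, 0]}
    - {"translation": [0.005, 0, 0], "rotation": [0, 0, 0]}
    - {"translation": [0.006, 0, 0], "rotation": [0, 0, 0]}
    - {"translation": [0.007, 0, 0], "rotation": [0, 0, 0]}
    - {"translation": [0.008, 0, 0], "rotation": [0, 0, 0]}
    - {"translation": [0.008, 0, 0], "rotation": [0, 0, 0]}
    - {"translation": [0.008, 0, 0], "rotation": [0, 0, 0]}

```text
t: 21.23
eef_pos: [0.5592, -0.089, 0.0139]
ee_rot: [-3.141, 0.256, 3.133]
force: [-1.6, -0.3, -0.2]
width: 0.0006
gripper_force: 0.7
```

apply_moves:
  steps:
    - {"translation": [0.001, 0, 0], "rotation": [0, 0, 0]}
    - {"translation": [0.002, 0, 0], "rotation": [0, 0, 0]}
    - {"translation": [0.003, 0, 0], "rotation": [0, 0, 0]}
    - {"translation": [0.004, 0, 0], "rotation": [0, 0, 0]}
    - {"translation": [0.005, 0, 0], "rotation": [0, 0, 0]}
    - {"translation": [0.006, 0, 0], "rotation": [0, 0, 0]}
    - {"translation": [0.007, 0, 0], "rotation": [0, 0, 0]}
    - {"translation": [0.008, 0, 0], "rotation": [0, 0, 0]}
    - {"translation": [0.008, 0, 0], "rotation": [0, 0, 0]}
    - {"translation": [0.008, 0, 0], "rotation": [0, 0, 0]}

```text
t: 22.07
eef_pos: [0.5612, -0.0889, 0.0139]
ee_rot: [-3.141, 0.256, 3.133]
force: [-2.1, 0.0, -0.1]
width: 0.0003
gripper_force: 0.7
```

apply_moves:
  steps:
    - {"translation": [0.001, 0, 0], "rotation": [0, 0, 0]}
    - {"translation": [0.002, 0, 0], "rotation": [0, 0, 0]}
    - {"translation": [0.003, 0, 0], "rotation": [0, 0, 0]}
    - {"translation": [0.004, 0, 0], "rotation": [0, 0, 0]}
    - {"translation": [0.005, 0, 0], "rotation": [0, 0, 0]}
    - {"translation": [0.006, 0, 0], "rotation": [0, 0, 0]}
    - {"translation": [0.007, 0, 0], "rotation": [0, 0, 0]}
    - {"translation": [0.008, 0, 0], "rotation": [0, 0, 0]}
    - {"translation": [0.008, 0, 0], "rotation": [0, 0, 0]}
    - {"translation": [0.008, 0, 0], "rotation": [0, 0, 0]}

```text
t: 22.9
eef_pos: [0.5633, -0.0889, 0.0139]
ee_rot: [-3.141, 0.256, 3.133]
force: [-1.4, -0.4, 0.3]
width: 0.0006
gripper_force: 0.7
```

apply_moves:
  steps:
    - {"translation": [0.001, 0, 0], "rotation": [0, 0, 0]}
    - {"translation": [0.002, 0, 0], "rotation": [0, 0, 0]}
    - {"translation": [0.003, 0, 0], "rotation": [0, 0, 0]}
    - {"translation": [0.004, 0, 0], "rotation": [0, 0, 0]}
    - {"translation": [0.005, 0, 0], "rotation": [0, 0, 0]}
    - {"translation": [0.006, 0, 0], "rotation": [0, 0, 0]}
    - {"translation": [0.007, 0, 0], "rotation": [0, 0, 0]}
    - {"translation": [0.008, 0, 0], "rotation": [0, 0, 0]}
    - {"translation": [0.008, 0, 0], "rotation": [0, 0, 0]}
    - {"translation": [0.008, 0, 0], "rotation": [0, 0, 0]}

```text
t: 23.73
eef_pos: [0.5653, -0.0889, 0.0139]
ee_rot: [-3.141, 0.256, 3.133]
force: [-2.0, -1.2, -0.1]
width: 0.0003
gripper_force: 0.7
```

apply_moves:
  steps:
    - {"translation": [0.001, 0, 0], "rotation": [0, 0, 0]}
    - {"translation": [0.002, 0, 0], "rotation": [0, 0, 0]}
    - {"translation": [0.003, 0, 0], "rotation": [0, 0, 0]}
    - {"translation": [0.004, 0, 0], "rotation": [0, 0, 0]}
    - {"translation": [0.005, 0, 0], "rotation": [0, 0, 0]}
    - {"translation": [0.006, 0, 0], "rotation": [0, 0, 0]}
    - {"translation": [0.007, 0, 0], "rotation": [0, 0, 0]}
    - {"translation": [0.008, 0, 0], "rotation": [0, 0, 0]}
    - {"translation": [0.008, 0, 0], "rotation": [0, 0, 0]}
    - {"translation": [0.008, 0, 0], "rotation": [0, 0, 0]}

```text
t: 24.57
eef_pos: [0.5673, -0.0889, 0.0139]
ee_rot: [-3.141, 0.256, 3.133]
force: [-1.9, 0.2, 0.1]
width: 0.0002
gripper_force: 0.7
```

apply_moves:
  steps:
    - {"translation": [0.001, 0, 0], "rotation": [0, 0, 0]}
    - {"translation": [0.002, 0, 0], "rotation": [0, 0, 0]}
    - {"translation": [0.003, 0, 0], "rotation": [0, 0, 0]}
    - {"translation": [0.004, 0, 0], "rotation": [0, 0, 0]}
    - {"translation": [0.005, 0, 0], "rotation": [0, 0, 0]}
    - {"translation": [0.006, 0, 0], "rotation": [0, 0, 0]}
    - {"translation": [0.007, 0, 0], "rotation": [0, 0, 0]}
    - {"translation": [0.008, 0, 0], "rotation": [0, 0, 0]}
    - {"translation": [0.008, 0, 0], "rotation": [0, 0, 0]}
    - {"translation": [0.008, 0, 0], "rotation": [0, 0, 0]}

```text
t: 25.4
eef_pos: [0.5692, -0.0889, 0.0139]
ee_rot: [-3.141, 0.256, 3.133]
force: [0.2, -1.1, 0.9]
width: 0.0009
gripper_force: 0.7
```

apply_moves:
  steps:
    - {"translation": [0.001, 0, 0], "rotation": [0, 0, 0]}
    - {"translation": [0.002, 0, 0], "rotation": [0, 0, 0]}
    - {"translation": [0.003, 0, 0], "rotation": [0, 0, 0]}
    - {"translation": [0.004, 0, 0], "rotation": [0, 0, 0]}
    - {"translation": [0.005, 0, 0], "rotation": [0, 0, 0]}
    - {"translation": [0.006, 0, 0], "rotation": [0, 0, 0]}
    - {"translation": [0.007, 0, 0], "rotation": [0, 0, 0]}
    - {"translation": [0.008, 0, 0], "rotation": [0, 0, 0]}
    - {"translation": [0.008, 0, 0], "rotation": [0, 0, 0]}
    - {"translation": [0.008, 0, 0], "rotation": [0, 0, 0]}

```text
t: 26.23
eef_pos: [0.5713, -0.0889, 0.0139]
ee_rot: [-3.141, 0.256, 3.133]
force: [-1.3, -0.5, -0.6]
width: 0.0005
gripper_force: 0.7
```

apply_moves:
  steps:
    - {"translation": [0.001, 0, 0], "rotation": [0, 0, 0]}
    - {"translation": [0.002, 0, 0], "rotation": [0, 0, 0]}
    - {"translation": [0.003, 0, 0], "rotation": [0, 0, 0]}
    - {"translation": [0.004, 0, 0], "rotation": [0, 0, 0]}
    - {"translation": [0.005, 0, 0], "rotation": [0, 0, 0]}
    - {"translation": [0.006, 0, 0], "rotation": [0, 0, 0]}
    - {"translation": [0.007, 0, 0], "rotation": [0, 0, 0]}
    - {"translation": [0.008, 0, 0], "rotation": [0, 0, 0]}
    - {"translation": [0.008, 0, 0], "rotation": [0, 0, 0]}
    - {"translation": [0.008, 0, 0], "rotation": [0, 0, 0]}

```text
t: 27.07
eef_pos: [0.5733, -0.0889, 0.0139]
ee_rot: [-3.141, 0.256, 3.133]
force: [-1.6, 0.1, -0.5]
width: 0.0006
gripper_force: 0.7
```

apply_moves:
  steps:
    - {"translation": [0.001, 0, 0], "rotation": [0, 0, 0]}
    - {"translation": [0.002, 0, 0], "rotation": [0, 0, 0]}
    - {"translation": [0.003, 0, 0], "rotation": [0, 0, 0]}
    - {"translation": [0.004, 0, 0], "rotation": [0, 0, 0]}
    - {"translation": [0.005, 0, 0], "rotation": [0, 0, 0]}
    - {"translation": [0.006, 0, 0], "rotation": [0, 0, 0]}
    - {"translation": [0.006, 0, 0], "rotation": [0, 0, 0]}
    - {"translation": [0.006, 0, 0], "rotation": [0, 0, 0]}
    - {"translation": [0.006, 0, 0], "rotation": [0, 0, 0]}
    - {"translation": [0.006, 0, 0], "rotation": [0, 0, 0]}

```text
t: 27.9
eef_pos: [0.5747, -0.0889, 0.0139]
ee_rot: [-3.141, 0.256, 3.133]
force: [-2.0, -0.3, -0.3]
width: 0.0007
gripper_force: 0.9
```

Run:
```python
from h import *
s=get_state(); print(s['t'],s['eef_pos'],s['force'])
a=np.array(grab_frame('top'))[105:195,300:400]; b=np.array(grab_frame('scene'))[150:260,310:430]
cv2.imwrite('pics/e.png',np.hstack([cv2.resize(a,(400,360),interpolation=2),cv2.resize(b,(393,360),interpolation=2)]))
```

```text
27.9 [ 0.57466536 -0.08894385  0.01390375] [-1.97350177 -0.31015701 -0.30510259]
```

View pics/e.png

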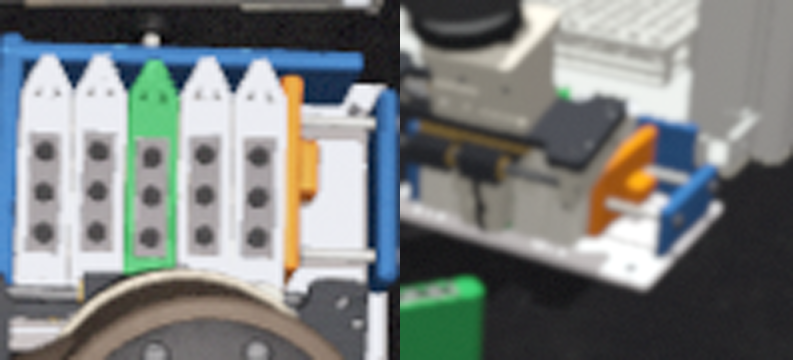

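apply_moves:
  steps:
    - {"translation": [0.001, 0, 0], "rotation": [0, 0, 0]}
    - {"translation": [0.002, 0, 0], "rotation": [0, 0, 0]}
    - {"translation": [0.003, 0, 0], "rotation": [0, 0, 0]}
    - {"translation": [0.004, 0, 0], "rotation": [0, 0, 0]}
    - {"translation": [0.004, 0, 0], "rotation": [0, 0, 0]}
    - {"translation": [0.004, 0, 0], "rotation": [0, 0, 0]}
    - {"translation": [0.004, 0, 0], "rotation": [0, 0, 0]}
    - {"translation": [0.004, 0, 0], "rotation": [0, 0, 0]}
    - {"translation": [0.004, 0, 0], "rotation": [0, 0, 0]}
    - {"translation": [0.004, 0, 0], "rotation": [0, 0, 0]}

```text
t: 28.83
eef_pos: [0.5755, -0.089, 0.0138]
ee_rot: [-3.141, 0.256, 3.133]
force: [-4.2, 0.4, 1.6]
width: 0.0007
gripper_force: 2.4
```

apply_moves:
  steps:
    - {"translation": [0.001, 0, 0], "rotation": [0, 0, 0]}
    - {"translation": [0.002, 0, 0], "rotation": [0, 0, 0]}
    - {"translation": [0.003, 0, 0], "rotation": [0, 0, 0]}
    - {"translation": [0.004, 0, 0], "rotation": [0, 0, 0]}
    - {"translation": [0.004, 0, 0], "rotation": [0, 0, 0]}
    - {"translation": [0.004, 0, 0], "rotation": [0, 0, 0]}
    - {"translation": [0.004, 0, 0], "rotation": [0, 0, 0]}
    - {"translation": [0.004, 0, 0], "rotation": [0, 0, 0]}
    - {"translation": [0.004, 0, 0], "rotation": [0, 0, 0]}
    - {"translation": [0.004, 0, 0], "rotation": [0, 0, 0]}

```text
t: 29.67
eef_pos: [0.5761, -0.0891, 0.0137]
ee_rot: [-3.141, 0.255, 3.133]
force: [-6.4, 1.2, 2.8]
width: 0.0006
gripper_force: 3.1
```

apply_moves:
  steps:
    - {"translation": [0.001, 0, 0], "rotation": [0, 0, 0]}
    - {"translation": [0.002, 0, 0], "rotation": [0, 0, 0]}
    - {"translation": [0.003, 0, 0], "rotation": [0, 0, 0]}
    - {"translation": [0.004, 0, 0], "rotation": [0, 0, 0]}
    - {"translation": [0.005, 0, 0], "rotation": [0, 0, 0]}
    - {"translation": [0.006, 0, 0], "rotation": [0, 0, 0]}
    - {"translation": [0.007, 0, 0], "rotation": [0, 0, 0]}
    - {"translation": [0.007, 0, 0], "rotation": [0, 0, 0]}
    - {"translation": [0.007, 0, 0], "rotation": [0, 0, 0]}
    - {"translation": [0.007, 0, 0], "rotation": [0, 0, 0]}

```text
t: 30.5
eef_pos: [0.5766, -0.0893, 0.0132]
ee_rot: [-3.14, 0.253, 3.133]
force: [-8.6, 1.9, 4.0]
width: 0.0004
gripper_force: 4.7
```

apply_moves:
  steps:
    - {"translation": [0.001, 0, 0], "rotation": [0, 0, 0]}
    - {"translation": [0.002, 0, 0], "rotation": [0, 0, 0]}
    - {"translation": [0.003, 0, 0], "rotation": [0, 0, 0]}
    - {"translation": [0.004, 0, 0], "rotation": [0, 0, 0]}
    - {"translation": [0.004, 0, 0], "rotation": [0, 0, 0]}
    - {"translation": [0.004, 0, 0], "rotation": [0, 0, 0]}
    - {"translation": [0.004, 0, 0], "rotation": [0, 0, 0]}
    - {"translation": [0.004, 0, 0], "rotation": [0, 0, 0]}
    - {"translation": [0.004, 0, 0], "rotation": [0, 0, 0]}
    - {"translation": [0.004, 0, 0], "rotation": [0, 0, 0]}

```text
t: 31.33
eef_pos: [0.5768, -0.0895, 0.0129]
ee_rot: [-3.14, 0.252, 3.132]
force: [-10.9, 1.4, 4.9]
width: 0.0005
gripper_force: 5.8
```

apply_moves:
  steps:
    - {"translation": [-0.003, 0, 0], "rotation": [0, 0, 0]}
    - {"translation": [-0.006, 0, 0], "rotation": [0, 0, 0]}
    - {"translation": [-0.009, 0, 0], "rotation": [0, 0, 0]}
    - {"translation": [-0.012, 0, 0], "rotation": [0, 0, 0]}
    - {"translation": [-0.015, 0, 0], "rotation": [0, 0, 0]}
    - {"translation": [-0.018, 0, 0], "rotation": [0, 0, 0]}
    - {"translation": [-0.024, 0, 0], "rotation": [0, 0, 0]}
    - {"translation": [-0.03, 0, 0], "rotation": [0, 0, 0]}
    - {"translation": [-0.04, 0, 0], "rotation": [0, 0, 0]}
    - {"translation": [-0.05, 0, 0], "rotation": [0, 0, 0]}

```text
t: 32.17
eef_pos: [0.5676, -0.0886, 0.0144]
ee_rot: [-3.141, 0.258, 3.133]
force: [-0.1, 0.1, -0.9]
width: 0.0007
gripper_force: 0.0
```

apply_moves:
  steps:
    - {"translation": [-0.03, 0, 0], "rotation": [0, 0, 0]}
    - {"translation": [-0.07, 0, 0], "rotation": [0, 0, 0]}
    - {"translation": [-0.12, 0, 0], "rotation": [0, 0.05, 0]}
    - {"translation": [-0.17, 0, 0], "rotation": [0, 0.15, 0]}
    - {"translation": [-0.22, 0, 0.02], "rotation": [0, 0.25, 0]}
    - {"translation": [-0.27, 0, 0.05], "rotation": [0, 0.35, 0]}
    - {"translation": [-0.32, 0, 0.09], "rotation": [0, 0.45, 0]}
    - {"translation": [-0.37, 0, 0.14], "rotation": [0, 0.48, 0]}
    - {"translation": [-0.4, 0, 0.2], "rotation": [0, 0.48, 0]}
    - {"translation": [-0.4, 0, 0.24], "rotation": [0, 0.48, 0]}

```text
t: 33.0
eef_pos: [0.4655, -0.0892, 0.0748]
ee_rot: [-3.138, 0.005, 3.133]
force: [-0.5, -0.4, -0.2]
width: 0.0004
gripper_force: 0.0
```

Run:
```python
from h import *
s=get_state(); print(s['t'],s['eef_pos'],s['force'])
a=np.array(grab_frame('top'))[105:195,300:400]; b=np.array(grab_frame('scene'))[150:260,310:430]
cv2.imwrite('pics/f.png',np.hstack([cv2.resize(a,(400,360),interpolation=2),cv2.resize(b,(393,360),interpolation=2)]))
```

```text
33.0 [ 0.46554877 -0.08923437  0.07482522] [-0.51324157 -0.37999172 -0.20586813]
```

View pics/f.png

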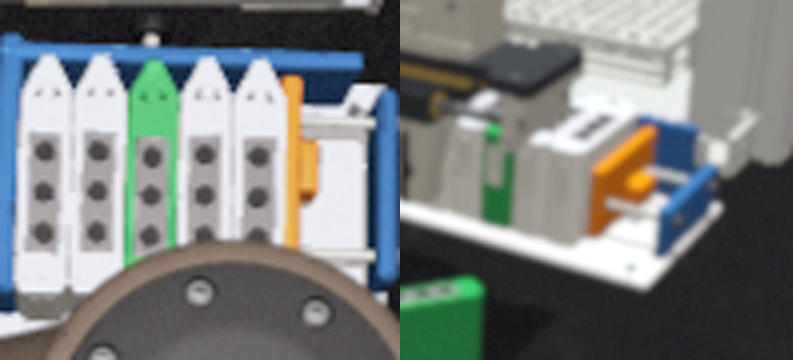

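The green cassette stands upright third in the row, with its tip at about (153, 60), in line with the whites. The follower has given way and the gripper is clear.

```bash
python3 -c "
from station import *
print(job_done())"
```

```text
the job is handed in; nothing more can be done
None
```

I handed the job in at about 33 s: the green cassette stands upright between the second and third white cassettes. I pushed it against the depth screw until the wrist force read about 11 N (roughly 9 N on the screw), then backed off; the bottle, vial and beaker were not touched. After release it probably sprang back to just touching the screw, which I could judge only from the last picture.

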